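Pin the stop bar into its fork

TASK

Lock the sliding stop bar into the blue fork with the red-headed hinge pin: take the pin out of the wooden block, stand it in the fork's top hole so that it rests on the bar and let go, then ease the bar into the fork by its black knob until you feel the pin drop through the bar's hidden eye and catch the bar. Finally press the pin down past its spring catch until its collar sits flush on the fork, and let go. Be gentle: never jam pin and bar hard against each other, and leave the carton, the sanding block and the screwdriver where they lie.

Things in the scene. Friction and masses are not known exactly. Their poses are not given: they have to be found in the camera images.
- fork: grey base plate (66 x 245 mm) screwed to the worktop, a blue fork (clevis) at one end: two ears one above the other, 44 mm wide, a 13.5 mm vertical hole through both. Origin on the worktop, on the holes' axis; z up; x = the way the bar slides into the fork. Heights: lower ear 8-24 mm, upper ear 38-56 mm, bar between. A guide 43 mm high holds the bar at x -65 to -105 mm
- fork_mouth (a point): centre of the fork's top hole at the upper face of the upper ear, 56 mm above the worktop; axes as the fork's. Holes have 2 mm chamfers
- stop_bar: steel bar, 24 mm wide, top 37 mm above the worktop; slides only along fork x, 4 N drag. An eye plate (13.5 mm hole, 12 mm thick) is screwed into its end, hidden between the ears, how far differs each time: its hole starts 6 to 25 mm short of the fork's (towards the knob). Origin on the bar, no clue to the hole. Pinned, it has 1-3 mm play, then blocks; pin and bar bear at most 20 N on each other
- knob_top (a point): centre of the top of the black knob on the bar, 24 mm diameter, upright, 45 to 68 mm above the worktop, about 162 to 165 mm from the fork's holes towards fork -x at the start. Push it towards fork +x. Its rubber mount gives 1 mm per 8 N along the bar; once the bar is blocked, ease it back 1 to 2 mm so that it does not pinch the pin
- pin: steel hinge pin 74 mm long, 50 g; origin at the tip, z towards the head. From the tip: 6 mm taper from 6 to 12 mm diameter, 12 mm shaft to 46 mm, brass collar 28 mm diameter to 50 mm, red head 22 mm diameter to 74 mm (grip it there, from above). Starts upright in the wooden block, tip 10 mm above the worktop
- pin_tip (a point): centre of the pin's tip. Height above the worktop: 37 mm standing on the bar in the fork; 13 to 18 mm when dropped through the eye onto the spring catch in the lower ear; 10 mm when home
- pin_collar (a point): centre of the underside of the pin's brass collar, 46 mm above the tip along the pin. On the catch it is 3 to 8 mm above the fork; about 8 to 15 N downwards pushes the pin past the catch
- park_block: fixed pine block 56 x 56 x 44 mm in which the pin stands at the start; origin at the centre of its underside, its hole is 34 mm deep and 14 mm wide
- chalk_box: bystander: small blue and white carton, 34 x 62 x 18 mm, origin at the centre of its underside
- sanding_block: bystander: cork sanding block, 105 x 64 x 32 mm, origin at the centre of its underside
- driver_amber: bystander: screwdriver with an amber handle, 179 x 27 x 29 mm, along its x, origin at the centre of its underside
There are look-alikes about, which are no part of the job. There is more than one size of the pin; the one meant has the size given above.

How it is judged:
On the way, in this order (a step that is already met when the one before it is completed fails the run):
1. the pin stands in the fork's top hole, resting on the bar, let go (horizontal distance between pin_tip and fork_mouth below 0.006 m and z of pin_collar in the frame of fork_mouth between 0.018 and 0.032 m and contact force between the fingers and pin below 0.1 N), for 0.2 s.
2. the pin, not touched, has dropped through the bar's eye onto the catch (horizontal distance between pin_tip and fork_mouth below 0.006 m and z of pin_collar in the frame of fork_mouth below 0.012 m and contact force between the fingers and pin below 0.1 N), for 0.1 s.
At the end, for the whole second after the job is handed in: The pin stands upright (within 4 degrees) through both ears of the fork, and so through the bar's eye between them, its collar down on the fork's top face to within 2 mm and centred within 3 mm, at rest and released (horizontal distance between pin_collar and fork_mouth below 0.003 m and z of pin_collar in the frame of fork_mouth below 0.002 m and angle between pin's own z axis and vertical below 0.07 rad and linear speed of pin below 0.02 m/s and contact force between the fingers and pin below 0.1 N); the robot touches nothing.
It fails at once if the pin and the bar are jammed against each other with more than 20 N (contact force between pin and stop_bar above 20 N).
It fails at once if the carton, the sanding block or the screwdriver is moved more than 30 mm (distance of any of chalk_box, sanding_block, driver_amber from where it was at the start of the episode above 0.03 m).
It also fails if it takes over 56 s, if anything falls off the work surface, if the arm or the gripper's body presses on something with over 40 N, if the wrist force passes 120 N, or if a joint passes its speed limit or range.

ROBOT

A 7-joint arm with a two-finger parallel gripper is mounted at the origin on a cart in front of the work surface, level with it; the furniture and walls round the work are solid. World frame = base frame: x ahead of the robot, y to its left, z up, the work surface at z = 0. Lengths are in m, angles in rad, forces in N, time in s.
With the tool pointing down it reaches from about 0.4 to 0.85 m from the base axis. Payload 4.5 kg.
Tool frame: the origin (TCP) lies at the very end of the fingers, on their centre line; the grasp point (between the pads) lies 19 mm behind it; z points along the fingers, y is the line along which they close (so a half turn about z gives the same grasp; the last joint's range is limited). The gripper opens to 85 mm and grips with 20 to 120 N. Pads are 22 mm wide; open, the fingers measure 114 mm over their backs; the gripper's body (76 mm by 85 mm) begins 54 mm behind the grasp point. The pads swing forward as they close: fully open they stand 13 mm farther back than shut.
Start: joints at [1.345, 0.689, -0.195, 1.565, 0.157, 0.902, -0.215], TCP at [0.161, -0.604, 0.231] pointing down, gripper open.
Joint ranges: [-3.01, 3.01], [-0.46, 2.08], [-1.47, 1.51], [0.13, 2.56], [-1, 4.14], [0.04, 2.09], [-2.66, 2.66]. Speed limits (rad/s): [2.57, 2.57, 3.14, 3.14, 3.14, 3.14, 3.14].

INTERFACE

Orientations are given as a unit quaternion [x, y, z, w].
In Python, from rig import state, imaging, workorder gives the robot as it stands.
- The arm moves only by the shell command python3 -m crank 'ROWS' [FORCE]. ROWS is a JSON object of lists of equal length, an entry for each row: "claw": the finger opening in cm, from 0 to 8.54; "linear": the shift along the tool's x, y, z in cm, a list of three; "dr": the turn, a rotation vector about the tool's x, y, z in rad, a list of three. A call has exactly 5 rows; each row shifts and turns the commanded pose from where the row before left it, along the tool's axes as they then stand; what a row does not reach is not made up. A row lasts 1/10 s, in which the tool goes at most 50 mm and 8.59 degrees, less where a joint would pass 70% of its speed; a pose out of reach is approached as far as the arm can. A call with a gripper value outside its range is refused whole. The fingers move at their own pace and stop on an object; FORCE is the grip in N (left out, the last holds). Time passes only in rows, so rows that do not move let the fingers close, or fill a call up. It gives the time, the measured TCP pose, the force, the opening and the grip force at its end, in the units of the state.
- state(): the state, without advancing time (a new reading comes with each control period).
- imaging.read_camera(name): name is "side" or "top"; returns the picture (480x640x3 uint8, blue, green, red); there is no depth.
- imaging.camera_model(name): a dict with "fx", "fy", "cx", "cy" (pixels), "view" (4x4, takes a point from world to camera coordinates). Camera axes: x right, y up, looking along -z (the intrinsics and any distortion apply to the point x, -y, -z); pixel columns grow to the right and rows downward; lengths in m; the calibration is good to about 2 mm. A picture is of the moment at which its call begins. camera_model takes no time and is no camera call.
- workorder.sign_off(): hands the job in; it is judged then, once.
The state is a dict: "t": time; "joint_pos": joint angles; "dq": joint speeds; "joint_efforts": joint torques, N m; "tool_pos": TCP position; "tcp_rot": TCP orientation; "ft_force": force on the tool from outside, world axes, zero at the start; "wrist_torque": the same for the moment, N m; "width": finger opening in m; "grip_force": force on a finger pad.
Only numpy, scipy, OpenCV 4.12 (cv2) and the standard library are available. Lean on these libraries where they do the work, as an engineer would, in place of code of your own. Each camera call takes 0.05 s, during which the arm holds its last target. There are 200 camera calls.

## Working session

There is one attempt and no reset: what is moved stays moved. The work goes in short steps, Python scripts to look and compute and a shell command to move; the robot and the scene stay as the last step left them, time stands still between calls to the robot, and variables do not carry over. Pictures are saved under pics/ and viewed, at most 10 in all, crops included, and the job is handed in when it is done.

```bash
ls; mkdir -p pics; python3 - <<'E'
from rig import state, imaging
import cv2,numpy as np
for n in("side","top"):
    cv2.imwrite(f"pics/{n}0.png",imaging.read_camera(n)); m=imaging.camera_model(n); print(n,m)
s=state();print(s)
E
```

```text
pics
side {'fx': 500.7080029280373, 'fy': 500.7080029280373, 'cx': 318.61985563952635, 'cy': 241.4632691058408, 'view': array([[ 0.97518489, -0.22055295,  0.01925708, -0.50091189],
       [ 0.0721392 ,  0.39878815,  0.91420126, -0.1370287 ],
       [-0.20930928, -0.89012606,  0.40480269, -0.83163853],
       [ 0.        ,  0.        ,  0.        ,  1.        ]])}
top {'fx': 584.4872403474401, 'fy': 584.4872403474401, 'cx': 308.90774542097284, 'cy': 241.16245590030624, 'view': array([[ 0.02574791, -0.99966346,  0.00316284,  0.02239868],
       [ 0.98424004,  0.02590412,  0.17493004, -0.53629928],
       [-0.1749531 , -0.00139109,  0.98457578, -1.18106511],
       [ 0.        ,  0.        ,  0.        ,  1.        ]])}
{'t': 0.1, 'joint_pos': array([ 1.34481007,  0.68993384, -0.19453004,  1.56624774,  0.15731374,
        0.90247301, -0.21512401]), 'dq': array([-0.00066965, -0.00396235,  0.0009086 , -0.00168029, -0.00214608,
       -0.00076304,  0.00116885]), 'joint_efforts': array([-4.97289104e-03, -5.40600336e+01, -1.27222113e+00, -1.58985615e+01,
        9.26647248e-03,  4.35768510e-03,  1.30889177e-05]), 'tool_pos': array([ 0.16035744, -0.6034772 ,  0.23054138]), 'tcp_rot': array([ 9.91570898e-01,  1.29562567e-01, -1.66978199e-04, -8.17593005e-04]), 'ft_force': array([-1.07747888,  0.27939462,  0.23833174]), 'wrist_torque': array([ 0.05262542, -0.04489562, -0.015082  ]), 'grip_force': 0.0, 'width': 0.08540931591322402}
```

View pics/side0.png

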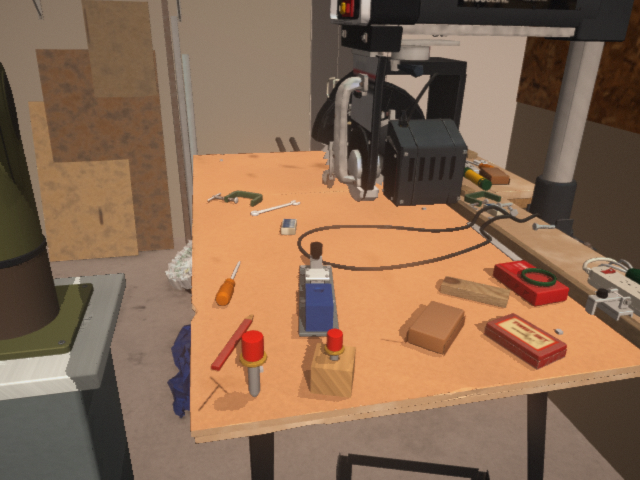

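View pics/top0.png

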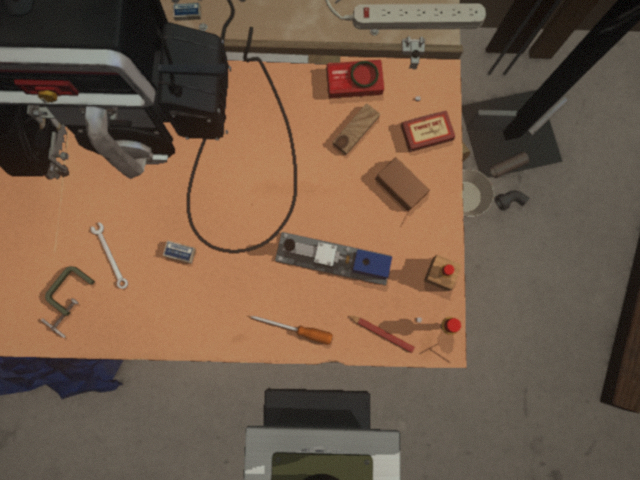

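The side view shows the knob at about (316,250), the blue fork at (319,300), and the pin in the block with its head at (334,338). A larger look-alike stands at (253,345). The top view shows the knob at (289,244), the fork at (372,263), the pin head at (448,270) and the look-alike at (452,325). Next I'll zoom in on both views.

```bash
python3 - <<'E'
import cv2,numpy as np
s=cv2.imread("pics/side0.png");t=cv2.imread("pics/top0.png")
a=cv2.resize(s[235:400,270:370],None,fx=3.6,fy=3.6,interpolation=cv2.INTER_CUBIC)
b=cv2.resize(t[225:300,270:470],None,fx=2.2*1,fy=2.2,interpolation=cv2.INTER_CUBIC)
b=cv2.resize(t[225:300,270:375],None,fx=4,fy=4,interpolation=cv2.INTER_CUBIC)
c=cv2.resize(t[225:300,365:470],None,fx=4,fy=4,interpolation=cv2.INTER_CUBIC)
im=np.zeros((600,790,3),np.uint8);im[:a.shape[0],:a.shape[1]]=a;im[:300,365:785]=b;im[300:,365:785]=c
cv2.imwrite("pics/zoom.png",im)
E
```

```text
(no output)
```

View pics/zoom.png

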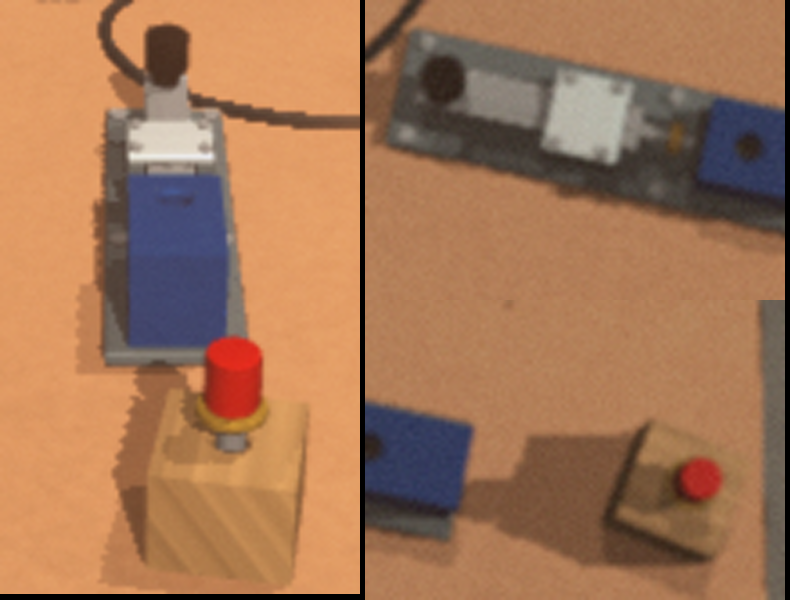

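The zooms show the fork hole near top (366,261.5) / side (319,290). The knob top is at (289.5,244.7) / (316.4,244) and the pin head's top at (448.7,269.5) / (335,331.7). I'll refine these with masks and triangulate.

```bash
cat > h.py <<'E'
import cv2,numpy as np
from rig import imaging,state
M={n:imaging.camera_model(n) for n in("side","top")}
F=np.diag([1,-1,-1.])
def P(n):
    m=M[n];K=np.array([[m["fx"],0,m["cx"]],[0,m["fy"],m["cy"]],[0,0,1]])
    return K@F@np.asarray(m["view"])[:3]
def proj(n,p):
    q=P(n)@np.r_[p,1];return q[:2]/q[2]
def tri(a,b): # side px, top px
    X=cv2.triangulatePoints(P("side"),P("top"),np.array(a,float),np.array(b,float))[:,0];X=X[:3]/X[3]
    return X,proj("side",X)-a
def plane(n,px,z):
    p=P(n);A=p[:,:3];c=-np.linalg.solve(A,p[:,3]);d=np.linalg.solve(A,np.r_[px,1.]);return c+d*(z-c[2])/d[2]
def blobs(img,lo,hi,box=None,amin=8):
    h=cv2.cvtColor(img,cv2.COLOR_BGR2HSV);m=cv2.inRange(h,np.array(lo),np.array(hi))
    if box: k=np.zeros_like(m);k[box[1]:box[3],box[0]:box[2]]=255;m&=k
    cs,_=cv2.findContours(m,cv2.RETR_EXTERNAL,cv2.CHAIN_APPROX_NONE)
    return [c[:,0] for c in sorted(cs,key=cv2.contourArea,reverse=True) if cv2.contourArea(c)>=amin]
E
cat > m.py <<'E'
from h import *
s=cv2.imread("pics/side0.png");t=cv2.imread("pics/top0.png");np.set_printoptions(precision=4,suppress=True)
for nm,im in(("s",s),("t",t)):
    for c in blobs(im,(0,190,120),(6,255,255),(230,250,470,400)if nm=="s" else(420,240,470,340)):
        print(nm,"red",cv2.contourArea(c),cv2.boundingRect(c),cv2.minEnclosingCircle(c))
    for c in blobs(im,(110,120,40),(128,255,255),(290,250,350,350)if nm=="s" else(330,230,400,300),100):
        print(nm,"blue",cv2.boundingRect(c),cv2.boxPoints(cv2.minAreaRect(c)).tolist(),cv2.approxPolyDP(c,3,True)[:,0].tolist())
    g=cv2.cvtColor(im,cv2.COLOR_BGR2GRAY)
    b=(308,240,325,262) if nm=="s" else (278,232,300,258)
    m=np.zeros_like(g);m[b[1]:b[3],b[0]:b[2]]=(g[b[1]:b[3],b[0]:b[2]]<(45))*255
    c=max(cv2.findContours(m,0,1)[0],key=cv2.contourArea);print(nm,"knob",cv2.boundingRect(c),cv2.minEnclosingCircle(c))
    b=(308,284,330,295) if nm=="s" else (358,254,375,270)
    r=g[b[1]:b[3],b[0]:b[2]].astype(float);w=np.clip(np.median(r)-8-r,0,None);yy,xx=np.mgrid[b[1]:b[3],b[0]:b[2]]
    print(nm,"hole",(w*xx).sum()/w.sum(),(w*yy).sum()/w.sum(),np.median(r),r.min())
for nm,a,b in(("hole",(318.9,289.7),(366.2,261.5)),("knob",(316.4,243.9),(289.5,244.7)),("pin",(335,331.7),(448.7,269.5)),("big",(253,336),(452.5,325))):
    print(nm,*tri(a,b))
E
python3 m.py
```

```text
s red 568.5 (240, 324, 24, 38) ((251.0, 342.5), 18.607892990112305)
s red 268.5 (327, 329, 16, 22) ((334.5, 339.5), 11.068072319030762)Traceback (most recent call last):
  File "m.py", line 11, in <module>
    c=max(cv2.findContours(m,0,1)[0],key=cv2.contourArea);print(nm,"knob",cv2.boundingRect(c),cv2.minEnclosingCircle(c))
ValueError: max() iterable argument is empty
```

```bash
sed -i 's/(110,120,40)/(100,90,30)/; s/(128,255,255)/(135,255,255)/; s/<(45))/<g[b[1]:b[3],b[0]:b[2]].min()+28)/' m.py; python3 m.py; python3 -c "
import cv2
s=cv2.imread('pics/side0.png');h=cv2.cvtColor(s,40);print(s[300,319],h[300,319],s[320,319],s[250,316])"
```

```text
s red 568.5 (240, 324, 24, 38) ((251.0, 342.5), 18.607892990112305)
s red 268.5 (327, 329, 16, 22) ((334.5, 339.5), 11.068072319030762)
s blue (306, 284, 27, 47) [[306.0, 284.0], [332.0, 284.0], [332.0, 330.0], [306.0, 330.0]] [[307, 284], [306, 328], [327, 329], [332, 322], [330, 285]]
s knob (311, 242, 11, 17) ((315.5, 250.0), 8.381627082824707)
s hole 321.0416666666667 290.3333333333333 79.0 64.0
t red 112.5 (447, 319, 13, 13) ((453.0806579589844, 324.758056640625), 6.53045129776001)
t red 56.5 (444, 265, 10, 10) ((448.3333435058594, 269.3333435058594), 4.7141337394714355)
t blue (354, 250, 37, 27) [[353.2039489746094, 269.26171875], [357.4819030761719, 249.5830078125], [391.0685729980469, 256.88446044921875], [386.7906188964844, 276.56317138671875]] [[358, 250], [354, 269], [387, 275], [390, 257]]
t knob (283, 239, 17, 19) ((292.3214416503906, 248.45237731933594), 10.84744930267334)
t hole 365.9205298013245 260.8774834437086 60.0 36.0
hole [ 0.494  -0.0833  0.059 ] [-0.1008  0.0159]
knob [0.5239 0.076  0.07  ] [-0.5645  0.0902]
pin [ 0.4783 -0.2472  0.0865] [-0.3399  0.0558]
big [ 0.3674 -0.2505  0.0965] [-0.6485  0.0661]
[122  77  70] [116 109 122] [112  72  67] [34 51 75]
```

Triangulated heights all read about 2.5 mm high (59 vs 56, 86.5 vs 84), and the hole-to-knob distance of 162 mm fits. So the calibration offset is consistent. Next I'll refine using the known planes and the ear outline, and work out the moves.

```bash
cat > w.py <<'E'
from h import *
from scipy.spatial.transform import Rotation as R
def to(p,yaw_y=None):
    s=state();r=R.from_quat(s["tcp_rot"]);d=(r.inv().apply(np.array(p)-s["tool_pos"]))*100
    o=["tool cm",d.round(2)]
    if yaw_y is not None:
        y=r.as_matrix()[:,1];a=np.arctan2(y[1],y[0])-yaw_y;o+=["rotz",round((a+np.pi/2)%np.pi-np.pi/2,3)]
    zz=r.as_matrix()[:,2];x=np.cross(zz,[0,0,-1]);o+=["tilt",r.inv().apply(x).round(4)]
    print(*o)
E
python3 - <<'E'
from w import *
np.set_printoptions(precision=4,suppress=True)
q=np.array([plane("top",p,.058) for p in((358,250),(354,269.5),(387.5,275.5),(390.5,257))]);print(q, q.mean(0),np.linalg.norm(np.diff(q,axis=0),axis=1))
u=(q[3]+q[2]-q[0]-q[1])[:2];print("blue axis ang",np.arctan2(u[1],u[0]))
h=tri((319.2,289.7),(366,261.2))[0];k=tri((316.4,243.9),(289.5,244.7))[0];p=tri((335,331.7),(448.6,269.4))[0]
v=(h-k)[:2];a=np.arctan2(v[1],v[0]);print(h,k,p,a,np.linalg.norm(v))
n=np.array([-np.sin(a),np.cos(a)]);print("hole off mid-width",n@(h-q.mean(0))[:2])
for z in(.0565,.059):print(plane("top",(366,261.2),z),plane("side",(319.2,289.7),z))
to([*p[:2],.13],a)
E
```

```text
[[ 0.5177 -0.0661  0.058 ]
 [ 0.4766 -0.0583  0.058 ]
 [ 0.466  -0.1275  0.058 ]
 [ 0.5047 -0.1337  0.058 ]] [ 0.4913 -0.0964  0.058 ] [0.0418 0.07   0.0392]
blue axis ang -1.741557603953309
[ 0.4946 -0.0829  0.0587] [0.5239 0.076  0.07  ] [ 0.4784 -0.247   0.0864] -1.752969475305797 0.16152296795479273
hole off mid-width 0.0008417567014580002
[ 0.4948 -0.0831  0.0565] [ 0.4957 -0.079   0.0565]
[ 0.4945 -0.0828  0.059 ] [ 0.4946 -0.0833  0.059 ]
tool cm [ 39.9  -26.26  10.09] rotz 0.442 tilt [-0.0017  0.0001  0.    ]
```

```bash
C='python3 -m crank'; python3 -m crank '{"claw":[6,6,6,6,6],"linear":[[3.5,-2.3,0],[3.5,-2.3,0],[3.5,-2.3,0],[3.5,-2.3,0],[3.5,-2.3,0]],"dr":[[0,0,0],[0,0,0],[0,0,0],[0,0,0],[0,0,0]]}' 30
python3 -m crank '{"claw":[6,6,6,6,6],"linear":[[3.5,-2.3,0.5],[3.5,-2.3,0.5],[3.5,-2.3,0.5],[3.5,-2.3,0.5],[3.5,-2.3,0.5]],"dr":[[0,0,0],[0,0,0],[0,0,0],[0,0,0],[0,0,0]]}'
python3 -c "
from w import *
to([.4784,-.247,.11],-1.753)"
```

```text
t: 0.6
tool_pos: [0.3009, -0.4464, 0.2311]
tcp_rot: [0.992, 0.129, -0.0, -0.0]
ft_force: [1.9, -0.9, -0.3]
width: 0.0601
grip_force: 0.0
t: 1.1
tool_pos: [0.4405, -0.2904, 0.2059]
tcp_rot: [0.992, 0.129, -0.0, -0.0]
ft_force: [0.2, -1.0, -0.2]
width: 0.0603
grip_force: 0.0
tool cm [ 4.79 -3.22  9.59] rotz 0.442 tilt [-0.0003  0.0005 -0.    ]
```

```bash
python3 -m crank '{"claw":[6,6,6,6,6],"linear":[[1.6,-1.07,2],[1.6,-1.07,2],[1.6,-1.07,2],[0,0,2],[0,0,1]],"dr":[[0,0,0],[0,0,0],[0,0,0],[0,0,0.11],[0,0,0.11]]}' 30
python3 -m crank '{"claw":[6,6,6,6,6],"linear":[[0,0,0],[0,0,0],[0,0,0],[0,0,0],[0,0,0]],"dr":[[0,0,0.11],[0,0,0.11],[0,0,0],[0,0,0],[0,0,0]]}'
python3 - <<'E'
from w import *
to([.4784,-.247,.064],-1.753)
s=imaging.read_camera("side");t=imaging.read_camera("top")
a=cv2.resize(s[210:410,250:420],None,fx=2.3,fy=2.3);b=cv2.resize(t[210:310,380:500],None,fx=3.3,fy=3.3)
im=np.zeros((470,790,3),np.uint8);im[:a.shape[0],:391]=a[:470];im[:330,392:788]=b;cv2.imwrite("pics/p1.png",im)
E
```

```text
t: 1.6
tool_pos: [0.4774, -0.2471, 0.1144]
tcp_rot: [1.0, 0.019, -0.001, -0.001]
ft_force: [0.2, -0.2, -0.4]
width: 0.0599
grip_force: 0.0
t: 2.1
tool_pos: [0.4779, -0.2485, 0.1163]
tcp_rot: [0.996, -0.089, 0.0, -0.0]
ft_force: [-0.1, 0.9, 0.1]
width: 0.0599
grip_force: 0.0
tool cm [ 0.02 -0.16  5.23] rotz 0.004 tilt [-0.0001 -0.0001  0.    ]
```

View pics/p1.png

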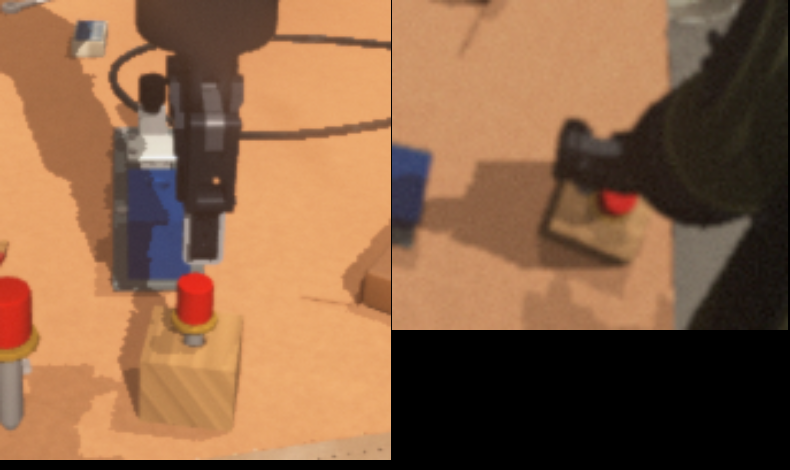

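Finger tip visible at side ≈ (339.6,324), a little to the right of the pin head. I'll check that against its predicted projection.

```bash
python3 - <<'E'
from w import *
s=state();r=R.from_quat(s["tcp_rot"])
for dz in(0,-.008):
  for w in(.03,.035,.045):
    for sg in(1,-1): print(dz,w*sg,proj("side",s["tool_pos"]+r.apply([0,sg*w,dz])).round(1))
print(proj("side",[.4784,-.247,.0864]))
E
```

```text
0 0.03 [337.1 326.1]
0 -0.03 [333.8 301.7]
0 0.035 [337.4 328.3]
0 -0.035 [333.5 299.9]
0 0.045 [338.  332.8]
0 -0.045 [333.  296.2]
-0.008 0.03 [337.3 320.7]
-0.008 -0.03 [333.9 296.7]
-0.008 0.035 [337.6 322.9]
-0.008 -0.035 [333.7 294.9]
-0.008 0.045 [338.3 327.4]
-0.008 -0.045 [333.2 291.3]
[334.71277575 331.72570634]
```

```bash
python3 -m crank '{"claw":[6,6,6,6,6],"linear":[[-0.17,-0.15,1.5],[0,0,1.5],[0,0,1.5],[0,0,0.7],[0,0,0]],"dr":[[0,0,0],[0,0,0],[0,0,0],[0,0,0],[0,0,0]]}' 30
python3 -m crank '{"claw":[4,3,2.5,2,1.5],"linear":[[0,0,0],[0,0,0],[0,0,0],[0,0,0],[0,0,0]],"dr":[[0,0,0],[0,0,0],[0,0,0],[0,0,0],[0,0,0]]}' 30
python3 -m crank '{"claw":[1.5,1.5,1.5,1.5,1.5],"linear":[[0,0,0],[0,0,0],[0,0,0],[0,0,0],[0,0,0]],"dr":[[0,0,0],[0,0,0],[0,0,0],[0,0,0],[0,0,0]]}' 40
```

```text
t: 2.7
tool_pos: [0.4759, -0.2465, 0.0636]
tcp_rot: [0.996, -0.09, -0.001, -0.0]
ft_force: [0.2, -0.6, 0.0]
width: 0.06
grip_force: 0.0
t: 3.2
tool_pos: [0.477, -0.2468, 0.0649]
tcp_rot: [0.996, -0.09, 0.001, 0.0]
ft_force: [0.1, 0.1, 5.0]
width: 0.0205
grip_force: 29.3
t: 3.7
tool_pos: [0.477, -0.2468, 0.0649]
tcp_rot: [0.996, -0.09, 0.001, 0.0]
ft_force: [-0.8, 0.2, 5.5]
width: 0.0201
grip_force: 39.8
```

```bash
python3 -m crank '{"claw":[1.5,1.5,1.5,1.5,1.5],"linear":[[0,0,-1],[0,0,-1.5],[0,0,-1.5],[0,0,-1.5],[0,0,-1.5]],"dr":[[0,0,0],[0,0,0],[0,0,0],[0,0,0],[0,0,0]]}' 40
python3 -m crank '{"claw":[1.5,1.5,1.5,1.5,1.5],"linear":[[0,0,0],[0,0,0],[0,0,0],[0,0,0],[0,0,0]],"dr":[[0,0,0],[0,0,0],[0,0,0],[0,0,0],[0,0,0]]}' 40
python3 - <<'E'
from w import *
s=imaging.read_camera("side");t=imaging.read_camera("top");cv2.imwrite("pics/s2.png",s)
a=cv2.resize(s[200:380,260:400],None,fx=3,fy=3);b=cv2.resize(t[210:310,360:480],None,fx=3,fy=3)
im=np.zeros((540,790,3),np.uint8);im[:,:420]=a;im[:300,425:785]=b;cv2.imwrite("pics/p2.png",im)
to([.4770+.0162,-.2468+.1641,.12],-1.753)
E
```

```text
t: 4.2
tool_pos: [0.4761, -0.2467, 0.1352]
tcp_rot: [0.996, -0.09, -0.0, 0.0]
ft_force: [-0.2, 0.2, -1.2]
width: 0.0202
grip_force: 39.3
t: 4.7
tool_pos: [0.4761, -0.2465, 0.1337]
tcp_rot: [0.996, -0.09, -0.001, -0.0]
ft_force: [-0.3, -0.3, 0.1]
width: 0.0204
grip_force: 39.3
tool cm [ -1.27 -16.43   1.39] rotz 0.002 tilt [-0.0001  0.0008 -0.    ]
```

View pics/p2.png

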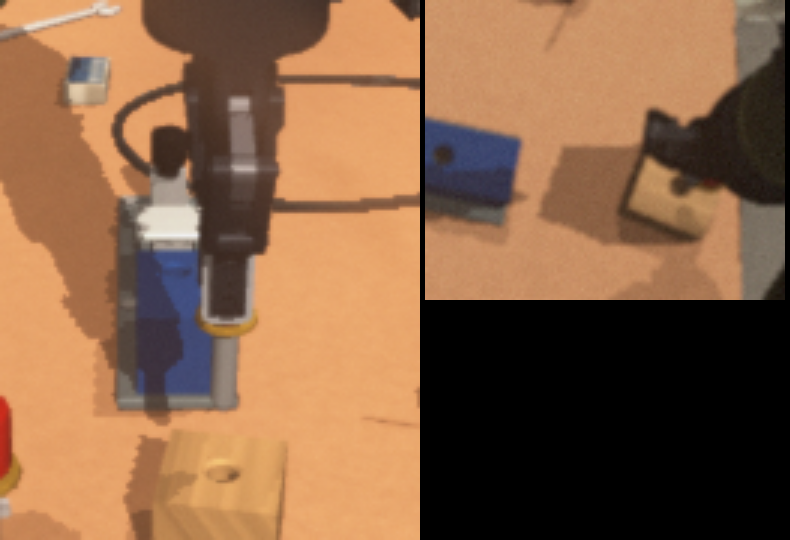

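The pin is held upright over the block. Its tip is near side (335.7,335), its collar at (336.3,307.5), and the block hole is empty.

```bash
python3 - <<'E'
from w import *
s=state();p=s["tool_pos"]
for z in(.080,.084,.126,.130): print(z,proj("side",[p[0],p[1],z]).round(1))
g=cv2.imread("pics/s2.png")
for r in(316,320,324,328,332,334,336):
    row=g[r,325:348].astype(int);print(r,np.round(row[:,2]-row[:,0]).tolist())
t=cv2.imread("pics/s2.png")
E
```

```text
0.08 [333.  335.7]
0.084 [333.1 333.2]
0.126 [334.  306.5]
0.13 [334.1 303.9]
316 [-51, -52, -52, -50, -48, -16, 18, 24, 26, 26, 27, 28, 26, 31, 75, 120, 123, 125, 125, 123, 124, 123, 122]
320 [-48, -48, -49, -49, -43, -1, 21, 27, 25, 26, 29, 26, 25, 34, 95, 121, 125, 124, 123, 123, 124, 124, 123]
324 [-49, -48, -49, -48, -44, -2, 22, 26, 26, 27, 27, 28, 26, 42, 111, 124, 124, 123, 124, 123, 124, 124, 124]
328 [-48, -47, -46, -50, -42, 10, 24, 26, 29, 27, 28, 27, 28, 43, 116, 123, 125, 124, 123, 123, 124, 124, 124]
332 [15, 14, 15, 16, 16, 23, 28, 25, 27, 27, 30, 27, 27, 31, 77, 122, 124, 126, 126, 127, 126, 124, 125]
334 [17, 19, 18, 17, 19, 20, 26, 27, 26, 28, 27, 28, 24, 26, 76, 121, 125, 122, 125, 126, 122, 122, 122]
336 [74, 74, 75, 70, 62, 66, 74, 64, 47, 43, 47, 70, 81, 86, 121, 125, 125, 123, 126, 124, 123, 123, 123]
```

```bash
python3 -m crank '{"claw":[1.5,1.5,1.5,1.5,1.5],"linear":[[-0.25,-3,0],[-0.25,-4,0],[-0.25,-4,0],[-0.25,-3.5,0],[-0.25,-1.9,0]],"dr":[[0,0,0],[0,0,0],[0,0,0],[0,0,0],[0,0,0]]}' 40
python3 -m crank '{"claw":[1.5,1.5,1.5,1.5,1.5],"linear":[[0,0,0],[0,0,0],[0,0,0.3],[0,0,0.3],[0,0,0]],"dr":[[0,0,0],[0,0,0],[0,0,0],[0,0,0],[0,0,0]]}' 40
python3 - <<'E'
from w import *
s=imaging.read_camera("side");t=imaging.read_camera("top");cv2.imwrite("pics/s3.png",s)
a=cv2.resize(s[220:340,270:390],None,fx=4,fy=4);b=cv2.resize(t[210:310,320:420],None,fx=3,fy=3)
im=np.zeros((480,790,3),np.uint8);im[:,:480]=a;im[:300,485:785]=b;cv2.imwrite("pics/p3.png",im)
to([.4930,-.0829,.12],-1.753);p=state()["tool_pos"];print(p)
for z in(.0735,.1195):print(proj("side",[p[0],p[1],z]))
E
```

```text
t: 5.3
tool_pos: [0.4941, -0.0791, 0.1341]
tcp_rot: [0.996, -0.088, 0.0, -0.001]
ft_force: [1.2, -0.9, -0.9]
width: 0.0205
grip_force: 39.3
t: 5.8
tool_pos: [0.4931, -0.0843, 0.1278]
tcp_rot: [0.996, -0.091, -0.0, 0.0]
ft_force: [-0.8, 0.5, -1.2]
width: 0.0206
grip_force: 39.3
tool cm [-0.05 -0.09  0.81] rotz 0.001 tilt [ 0.0003  0.0003 -0.    ]
[ 0.49338555 -0.08384015  0.12808679]
[318.70234291 282.26430414]
[319.2505292  257.26555087]
```

View pics/p3.png

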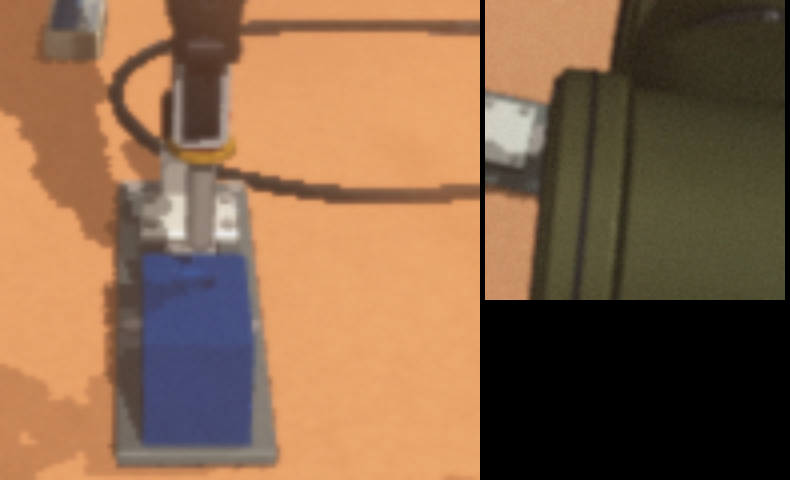

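The pin tip ends near side (320,282.5), just behind the fork hole at (319.2,289.5). I'll measure the tip row precisely.

```bash
python3 - <<'E'
from w import *
g=cv2.imread("pics/s3.png")
for r in range(276,294): print(r,cv2.cvtColor(g,6)[r,308:334].tolist(),(g[r,316:326,0].astype(int)-g[r,316:326,2]).tolist())
p=state()["tool_pos"]
for q in([.4946,-.0829,.0587],[p[0],p[1],.073],[p[0],p[1]-.003,.073]):print(proj("side",q),proj("top",q))
E
```

```text
276 [98, 127, 152, 203, 218, 220, 220, 215, 146, 115, 123, 136, 136, 137, 131, 160, 208, 172, 156, 159, 168, 138, 131, 129, 138, 173] [-27, -28, -27, -27, -26, -27, -28, -28, -26, -27]
277 [131, 147, 152, 166, 217, 227, 226, 222, 151, 116, 125, 133, 136, 135, 134, 162, 219, 221, 197, 192, 214, 162, 133, 130, 141, 172] [-25, -26, -28, -27, -26, -24, -25, -24, -20, -19]
278 [144, 144, 146, 161, 229, 237, 238, 233, 161, 119, 125, 133, 134, 134, 135, 176, 231, 237, 237, 236, 235, 184, 137, 128, 136, 171] [-16, -27, -26, -27, -27, -27, -25, -14, 0, 1]
279 [110, 113, 111, 123, 183, 195, 198, 194, 151, 121, 125, 134, 135, 135, 131, 163, 193, 200, 200, 203, 200, 162, 134, 129, 139, 168] [-24, -27, -27, -27, -27, -26, -26, -24, -22, -21]
280 [86, 87, 84, 95, 125, 134, 135, 130, 123, 115, 123, 133, 135, 132, 121, 143, 129, 145, 152, 153, 153, 129, 127, 128, 129, 147] [-26, -27, -27, -26, -27, -26, -26, -27, -25, -23]
281 [70, 71, 67, 92, 139, 151, 154, 141, 132, 118, 116, 125, 125, 122, 123, 131, 94, 112, 116, 117, 118, 116, 127, 129, 131, 142] [-26, -28, -26, -27, -26, -26, -27, -28, -24, -20
[... 1338 characters left out ...]
, 84, 81, 80, 83, 82, 87, 121, 130] [41, 45, 45, 41, 35, 26, 22, 32, 52, 56]
291 [74, 72, 72, 74, 73, 72, 70, 70, 73, 75, 72, 75, 72, 67, 68, 73, 81, 81, 81, 80, 82, 81, 82, 86, 121, 131] [41, 44, 45, 43, 35, 26, 29, 44, 54, 56]
292 [72, 72, 69, 71, 71, 72, 72, 69, 72, 79, 78, 78, 77, 74, 79, 81, 81, 81, 80, 81, 84, 81, 83, 87, 121, 130] [39, 50, 49, 48, 45, 44, 50, 54, 55, 55]
293 [72, 71, 71, 72, 71, 72, 71, 74, 71, 78, 80, 82, 79, 81, 83, 83, 82, 82, 83, 83, 82, 83, 83, 85, 114, 128] [41, 51, 54, 54, 54, 55, 58, 57, 58, 57]
[319.11528625 289.7309321 ] [366.01453241 261.15284479]
[318.69651938 282.52987275] [367.16370781 260.76511643]
[319.0968561  283.38572027] [368.63027128 260.80318241]
```

```bash
python3 -m crank '{"claw":[1.5,1.5,1.5,1.5,1.5],"linear":[[-0.15,-0.1,0],[0,0,0.5],[0,0,0.5],[0,0,0.5],[0,0,0.4]],"dr":[[0,0,0],[0,0,0],[0,0,0],[0,0,0],[0,0,0]]}' 40
python3 -m crank '{"claw":[1.5,1.5,1.5,1.5,1.5],"linear":[[0,0,0],[0,0,0.2],[0,0,0.2],[0,0,0.2],[0,0,0]],"dr":[[0,0,0],[0,0,0],[0,0,0],[0,0,0],[0,0,0]]}' 40
```

```text
t: 6.4
tool_pos: [0.4921, -0.0818, 0.1087]
tcp_rot: [0.996, -0.09, -0.0, 0.0]
ft_force: [0.1, -0.2, 0.6]
width: 0.0202
grip_force: 39.3
t: 6.9
tool_pos: [0.4924, -0.0812, 0.1031]
tcp_rot: [0.996, -0.09, 0.0, -0.0]
ft_force: [1.0, 1.7, -1.4]
width: 0.0208
grip_force: 39.3
```

```bash
python3 -m crank '{"claw":[1.5,1.5,1.5,1.5,1.5],"linear":[[0.03,-0.05,0],[0,0,0.2],[0,0,0.2],[0,0,0.2],[0,0,0.1]],"dr":[[0,0,0],[0,0,0],[0,0,0],[0,0,0],[0,0,0]]}' 40
```

```text
t: 7.4
tool_pos: [0.4927, -0.0811, 0.0961]
tcp_rot: [0.996, -0.09, -0.0, -0.0]
ft_force: [0.1, 3.1, 0.9]
width: 0.0203
grip_force: 39.6
```

```bash
python3 -m crank '{"claw":[1.5,1.5,1.5,1.5,1.5],"linear":[[0,-0.06,0],[0,0,0.1],[0,0,0.1],[0,0,0.05],[0,0,0]],"dr":[[0,0,0],[0,0,0],[0,0,0],[0,0,0],[0,0,0]]}' 40
```

```text
t: 7.9
tool_pos: [0.4927, -0.081, 0.0937]
tcp_rot: [0.996, -0.09, -0.0, 0.0]
ft_force: [0.4, 1.1, -1.5]
width: 0.0202
grip_force: 39.4
```

```bash
python3 -m crank '{"claw":[2.2,2.6,3,4,5],"linear":[[0,0,0],[0,0,0],[0,0,0],[0,0,0],[0,0,0]],"dr":[[0,0,0],[0,0,0],[0,0,0],[0,0,0],[0,0,0]]}' 40
python3 -m crank '{"claw":[5,5,5,5,5],"linear":[[0,0,-1],[0,0,-1.5],[0,0,-1.5],[0,0,-1.5],[0,0,0]],"dr":[[0,0,0],[0,0,0],[0,0,0],[0,0,0],[0,0,0]]}' 40
python3 - <<'E'
from w import *
s=imaging.read_camera("side");cv2.imwrite("pics/s4.png",s)
cv2.imwrite("pics/p4.png",cv2.resize(s[200:340,250:390],None,fx=4,fy=4))
to([.525,.077,.125],-1.753)
E
```

```text
t: 8.4
tool_pos: [0.4928, -0.081, 0.0938]
tcp_rot: [0.996, -0.09, 0.0, 0.0]
ft_force: [0.5, 0.2, 0.1]
width: 0.0495
grip_force: 0.0
t: 8.9
tool_pos: [0.4941, -0.0811, 0.1509]
tcp_rot: [0.996, -0.09, 0.002, 0.0]
ft_force: [0.2, -0.9, 0.2]
width: 0.0499
grip_force: 0.0
tool cm [  0.26 -16.1    2.49] rotz 0.002 tilt [-0.0001 -0.0027  0.    ]
```

View pics/p4.png

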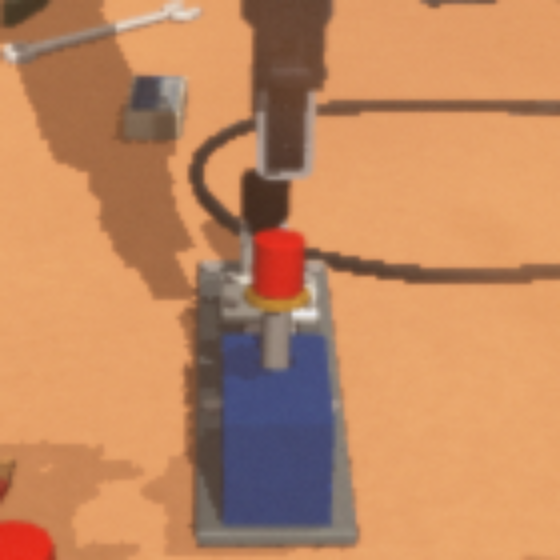

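The pin stands upright in the fork hole, with its head top at side (319.5,259.5) and the fingers clear above it. Next is the knob, with the robot/camera offset of about (-2,+2) mm applied.

```bash
python3 -m crank '{"claw":[5,5,5,5,5],"linear":[[0,-3,0],[0,-4,0],[0,-4,0],[0,-3.5,0],[-0.05,-1.65,0]],"dr":[[0,0,0],[0,0,0],[0,0,0],[0,0,0],[0,0,0]]}' 40
python3 -m crank '{"claw":[5,5,5,5,5],"linear":[[0,0,0],[0,0,1],[0,0,1.5],[0,0,1],[0,0,0]],"dr":[[0,0,0],[0,0,0],[0,0,0],[0,0,0],[0,0,0]]}' 40
python3 - <<'E'
from w import *
s=imaging.read_camera("side");cv2.imwrite("pics/s5.png",s);t=imaging.read_camera("top")
a=cv2.resize(s[190:310,260:370],None,fx=4,fy=4);b=cv2.resize(t[200:300,250:370],None,fx=2.9,fy=2.9)
im=np.zeros((480,790,3),np.uint8);im[:,:440]=a;im[:290,442:790]=b;cv2.imwrite("pics/p5.png",im)
to([.522,.078,.048],-1.753)
E
```

```text
t: 9.45
tool_pos: [0.5212, 0.0828, 0.148]
tcp_rot: [0.996, -0.087, -0.0, -0.001]
ft_force: [-0.5, -0.9, -0.4]
width: 0.0502
grip_force: 0.0
t: 9.95
tool_pos: [0.5198, 0.0762, 0.112]
tcp_rot: [0.996, -0.091, -0.002, 0.001]
ft_force: [-0.5, -0.2, 0.4]
width: 0.0503
grip_force: 0.0
tool cm [ 0.09 -0.12  6.55] rotz 0.0 tilt [ 0.0008  0.0007 -0.    ]
```

View pics/p5.png

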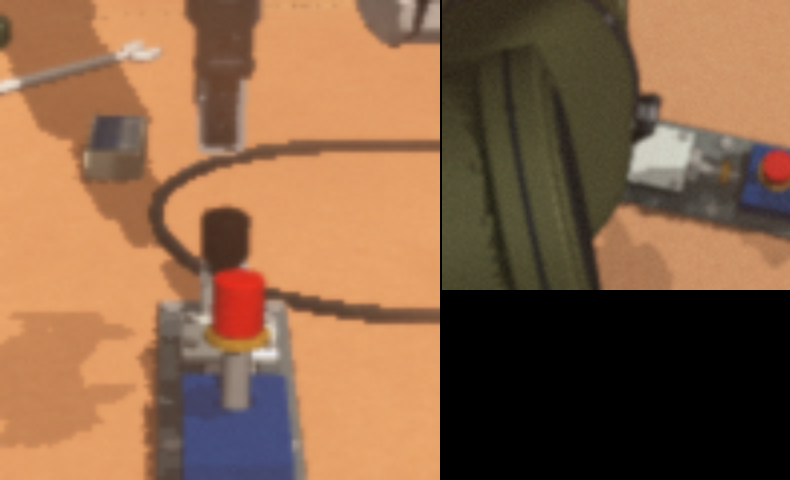

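Finger tip is near side (315.3,227), with the knob top at (316.5,244) and the pin still standing. I'll compute the expected finger projection.

```bash
python3 - <<'E'
from w import *
s=state();r=R.from_quat(s["tcp_rot"])
for w in(.025,.03): print(proj("side",s["tool_pos"]+r.apply([0,w,-.007])).round(1))
print(proj("side",[.5239,.076,.070]),s["tool_pos"])
g=cv2.cvtColor(cv2.imread("pics/s5.png"),6)
for q in(220,224,226,248):print(q,g[q,304:330].tolist())
E
```

```text
[315.1 224.8]
[315.2 225.8]
[315.84900416 243.98209646] [0.52098122 0.07701988 0.11347531]
220 [171, 171, 170, 172, 171, 161, 112, 85, 74, 76, 76, 77, 78, 77, 84, 130, 156, 167, 170, 170, 169, 169, 169, 171, 170, 171]
224 [171, 171, 170, 171, 170, 158, 113, 84, 71, 68, 69, 69, 71, 74, 80, 125, 157, 167, 170, 170, 170, 169, 171, 168, 170, 169]
226 [171, 171, 172, 170, 170, 163, 155, 113, 99, 99, 100, 99, 92, 95, 120, 152, 159, 161, 160, 156, 116, 106, 104, 105, 107, 106]
248 [172, 174, 174, 174, 173, 168, 99, 57, 51, 50, 52, 53, 54, 54, 56, 55, 54, 65, 129, 165, 173, 175, 175, 175, 174, 176]
```

```bash
python3 -m crank '{"claw":[5,5,5,5,5],"linear":[[0.22,-0.14,1],[0,0,1.5],[0,0,1.5],[0,0,1.5],[0,0,1]],"dr":[[0,0,0],[0,0,0],[0,0,0],[0,0,0],[0,0,0]]}' 30
python3 -m crank '{"claw":[5,4.2,3.6,3.2,2.9],"linear":[[0,0,0],[0,0,0],[0,0,0],[0,0,0],[0,0,0]],"dr":[[0,0,0],[0,0,0],[0,0,0],[0,0,0],[0,0,0]]}' 20
```

```text
t: 10.55
tool_pos: [0.5236, 0.0791, 0.0477]
tcp_rot: [0.996, -0.09, -0.0, 0.0]
ft_force: [0.0, -0.0, 0.6]
width: 0.05
grip_force: 0.0
t: 11.05
tool_pos: [0.524, 0.0791, 0.0493]
tcp_rot: [0.996, -0.09, 0.0, -0.0]
ft_force: [0.1, 0.3, -1.0]
width: 0.0289
grip_force: 0.0
```

```bash
python3 -m crank '{"claw":[2.7,2.5,2.3,2,1.8],"linear":[[0,0,0],[0,0,0],[0,0,0],[0,0,0],[0,0,0]],"dr":[[0,0,0],[0,0,0],[0,0,0],[0,0,0],[0,0,0]]}' 20
```

```text
t: 11.55
tool_pos: [0.5238, 0.0794, 0.049]
tcp_rot: [0.996, -0.09, 0.0, -0.0]
ft_force: [0.3, 1.1, 4.6]
width: 0.0231
grip_force: 20.0
```

```bash
python3 -m crank '{"claw":[1.8,1.8,1.8,1.8,1.8],"linear":[[0,0.05,-0.1],[0,0.05,0],[0,0.05,0],[0,0.05,0],[0,0.05,0]],"dr":[[0,0,0],[0,0,0],[0,0,0],[0,0,0],[0,0,0]]}' 40
```

```text
t: 12.05
tool_pos: [0.5233, 0.0771, 0.0494]
tcp_rot: [0.996, -0.09, 0.0, -0.0]
ft_force: [1.4, 3.9, -9.7]
width: 0.022
grip_force: 39.8
```

```bash
python3 -m crank '{"claw":[1.8,1.8,1.8,1.8,1.8],"linear":[[0,0.05,0],[0,0.05,0],[0,0.05,0],[0,0.05,0],[0,0,0]],"dr":[[0,0,0],[0,0,0],[0,0,0],[0,0,0],[0,0,0]]}' 40
```

```text
t: 12.55
tool_pos: [0.5227, 0.0744, 0.0495]
tcp_rot: [0.996, -0.09, -0.0, 0.0]
ft_force: [3.7, 2.5, -14.8]
width: 0.0221
grip_force: 39.8
```

```bash
python3 -m crank '{"claw":[1.8,1.8,1.8,1.8,1.8],"linear":[[0,0.04,0.05],[0,0.04,0.05],[0,0.04,0],[0,0.04,0],[0,0.04,0]],"dr":[[0,0,0],[0,0,0],[0,0,0],[0,0,0],[0,0,0]]}' 40
```

```text
t: 13.05
tool_pos: [0.5225, 0.0728, 0.0492]
tcp_rot: [0.996, -0.09, 0.0, -0.0]
ft_force: [1.2, 4.1, -0.6]
width: 0.0223
grip_force: 41.0
```

```bash
python3 -m crank '{"claw":[1.8,1.8,1.8,1.8,1.8],"linear":[[0,0.04,0],[0,0.04,0],[0,0.04,0],[0,0.04,0],[0,0,0]],"dr":[[0,0,0],[0,0,0],[0,0,0],[0,0,0],[0,0,0]]}' 40; python3 -c "
from w import *
s=imaging.read_camera('side')
for c in blobs(s,(0,190,120),(6,255,255),(305,240,340,300)):print(cv2.boundingRect(c))
for c in blobs(cv2.imread('pics/s5.png'),(0,190,120),(6,255,255),(305,240,340,300)):print('was',cv2.boundingRect(c))"
```

```text
t: 13.55
tool_pos: [0.5223, 0.0715, 0.0492]
tcp_rot: [0.996, -0.09, 0.0, -0.0]
ft_force: [0.1, 5.2, 4.3]
width: 0.0223
grip_force: 41.6
(314, 270, 13, 17)
was (314, 257, 12, 18)
```

The pin has dropped: its head fell 13 px, about 23 mm. I'll check gently that the bar is caught.

```bash
python3 -m crank '{"claw":[1.8,1.8,1.8,1.8,1.8],"linear":[[0,0.03,0],[0,0.03,0],[0,0.03,0],[0,0,0],[0,0,0]],"dr":[[0,0,0],[0,0,0],[0,0,0],[0,0,0],[0,0,0]]}' 40
```

```text
t: 14.1
tool_pos: [0.5222, 0.0712, 0.0491]
tcp_rot: [0.996, -0.09, 0.0, -0.001]
ft_force: [-0.2, 5.7, 3.6]
width: 0.0221
grip_force: 41.6
```

```bash
python3 -m crank '{"claw":[1.8,1.8,1.8,1.8,1.8],"linear":[[0,-0.1,0],[0,-0.1,0],[0,-0.05,0],[0,0,0],[0,0,0]],"dr":[[0,0,0],[0,0,0],[0,0,0],[0,0,0],[0,0,0]]}' 40
```

```text
t: 14.6
tool_pos: [0.5223, 0.0717, 0.0491]
tcp_rot: [0.996, -0.09, -0.0, 0.001]
ft_force: [-1.4, 3.0, 6.0]
width: 0.0222
grip_force: 41.8
```

```bash
python3 -m crank '{"claw":[1.8,1.8,1.8,1.8,1.8],"linear":[[0,-0.05,0],[0,-0.05,0],[0,-0.02,0],[0,0,0],[0,0,0]],"dr":[[0,0,0],[0,0,0],[0,0,0],[0,0,0],[0,0,0]]}' 40
```

```text
t: 15.1
tool_pos: [0.5224, 0.072, 0.0491]
tcp_rot: [0.996, -0.091, -0.0, 0.001]
ft_force: [-0.6, 1.6, 6.2]
width: 0.0221
grip_force: 41.8
```

```bash
python3 -m crank '{"claw":[1.8,1.8,1.8,1.8,1.8],"linear":[[0,-0.05,0],[0,-0.05,0],[0,-0.05,0],[0,0,0],[0,0,0]],"dr":[[0,0,0],[0,0,0],[0,0,0],[0,0,0],[0,0,0]]}' 40
```

```text
t: 15.6
tool_pos: [0.5224, 0.0723, 0.0491]
tcp_rot: [0.996, -0.091, -0.0, 0.002]
ft_force: [-1.4, -1.7, 6.8]
width: 0.0223
grip_force: 41.8
```

```bash
python3 -m crank '{"claw":[1.8,1.8,1.8,1.8,1.8],"linear":[[0,-0.05,0],[0,-0.05,0],[0,-0.05,0],[0,0,0],[0,0,0]],"dr":[[0,0,0],[0,0,0],[0,0,0],[0,0,0],[0,0,0]]}' 40
```

```text
t: 16.1
tool_pos: [0.5225, 0.0727, 0.0491]
tcp_rot: [0.996, -0.092, -0.0, 0.002]
ft_force: [-0.9, -3.3, 6.4]
width: 0.0223
grip_force: 41.9
```

```bash
python3 -m crank '{"claw":[1.8,1.8,1.8,1.8,1.8],"linear":[[0,-0.05,0],[0,-0.05,0],[0,-0.05,0],[0,0,0],[0,0,0]],"dr":[[0,0,0],[0,0,0],[0,0,0],[0,0,0],[0,0,0]]}' 40
```

```text
t: 16.6
tool_pos: [0.5227, 0.0738, 0.0491]
tcp_rot: [0.996, -0.092, -0.001, 0.003]
ft_force: [-1.9, -3.2, 6.5]
width: 0.0222
grip_force: 41.9
```

```bash
python3 -m crank '{"claw":[5,5,5,5,5],"linear":[[0,0,0],[0,0,0],[0,0,0],[0,0,0],[0,0,0]],"dr":[[0,0,0],[0,0,0],[0,0,0],[0,0,0],[0,0,0]]}' 40
python3 -m crank '{"claw":[5,5,5,5,5],"linear":[[0,0,-1.5],[0,0,-2],[0,0,-2],[0,0,-2],[0,0,0]],"dr":[[0,0,0],[0,0,0],[0,0,0],[0,0,0],[0,0,0]]}' 40
python3 -c "
from w import *
s=imaging.read_camera('side');cv2.imwrite('pics/s6.png',s)
for c in blobs(s,(0,190,120),(6,255,255),(305,240,340,300)):print(cv2.boundingRect(c))
to([.4930,-.0808,.115],-1.753)"
```

```text
t: 17.1
tool_pos: [0.5234, 0.0784, 0.0486]
tcp_rot: [0.996, -0.09, -0.0, 0.0]
ft_force: [0.1, 0.2, -0.9]
width: 0.0503
grip_force: 0.0
t: 17.6
tool_pos: [0.5251, 0.0786, 0.1259]
tcp_rot: [0.996, -0.09, 0.002, -0.001]
ft_force: [-0.2, 0.7, -1.2]
width: 0.0499
grip_force: 0.0
(314, 269, 12, 18)
tool cm [-0.23 16.24  0.96] rotz 0.002 tilt [-0.0009 -0.0024 -0.    ]
```

```bash
python3 -m crank '{"claw":[3,1,0,0,0],"linear":[[-0.23,3,0],[0,4,0],[0,4,0],[0,3.5,0],[0,1.74,0]],"dr":[[0,0,0],[0,0,0],[0,0,0],[0,0,0],[0,0,0]]}' 40
python3 -m crank '{"claw":[0,0,0,0,0],"linear":[[0,0,0],[0,0,0],[0,0,0.5],[0,0,0.5],[0,0,0]],"dr":[[0,0,0],[0,0,0],[0,0,0],[0,0,0],[0,0,0]]}' 40
python3 - <<'E'
from w import *
s=imaging.read_camera("side");t=imaging.read_camera("top")
a=cv2.resize(s[220:340,270:370],None,fx=4.5,fy=4.5);b=cv2.resize(t[220:300,260:380],None,fx=2.8,fy=2.8)
im=np.zeros((540,790,3),np.uint8);im[:,:450]=a;im[:224,452:788]=b;cv2.imwrite("pics/p6.png",im)
to([.4930,-.0808,.092],-1.753);print(proj("side",state()["tool_pos"]))
E
```

```text
t: 18.15
tool_pos: [0.4903, -0.0849, 0.1228]
tcp_rot: [0.996, -0.092, -0.001, 0.001]
ft_force: [-0.0, -0.7, -0.2]
width: -0.0001
grip_force: 0.0
t: 18.65
tool_pos: [0.4918, -0.0797, 0.1129]
tcp_rot: [0.996, -0.089, -0.001, -0.0]
ft_force: [0.1, -0.2, -0.8]
width: -0.0003
grip_force: 0.0
tool cm [0.1  0.03 2.15] rotz 0.003 tilt [-0.0001  0.0006 -0.    ]
[317.91657942 259.74909609]
```

View pics/p6.png

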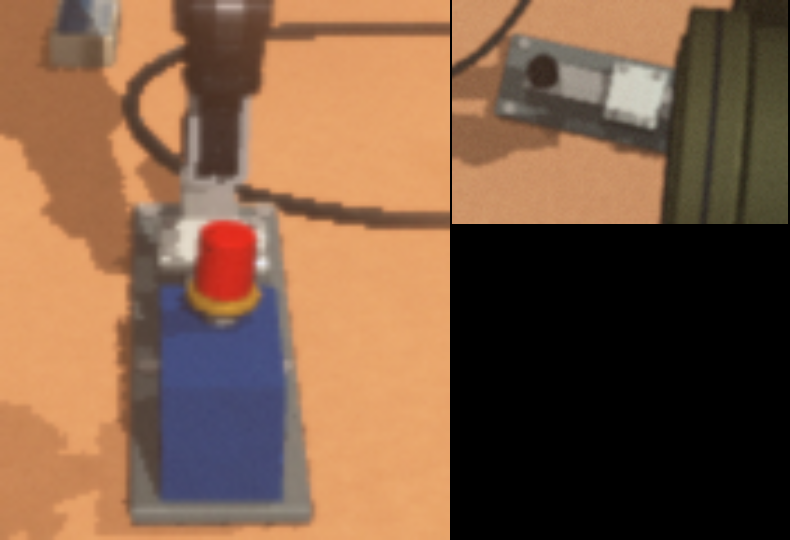

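The pin sits on the catch with a sliver of shaft showing under the collar. Its head top is at side (320.5,271.5), so the fingers need to go about 3 mm in +x before pressing.

```bash
python3 -m crank '{"claw":[0,0,0,0,0],"linear":[[0.3,0,0.5],[0,0,0.5],[0,0,0.5],[0,0,0.3],[0,0,0.2]],"dr":[[0,0,0],[0,0,0],[0,0,0],[0,0,0],[0,0,0]]}' 40
python3 -m crank '{"claw":[0,0,0,0,0],"linear":[[0,0,0.1],[0,0,0.1],[0,0,0.1],[0,0,0.1],[0,0,0]],"dr":[[0,0,0],[0,0,0],[0,0,0],[0,0,0],[0,0,0]]}' 40
```

```text
t: 19.25
tool_pos: [0.4948, -0.0816, 0.0933]
tcp_rot: [0.996, -0.09, -0.0, 0.0]
ft_force: [-0.1, -1.0, 1.0]
width: -0.0
grip_force: 0.0
t: 19.75
tool_pos: [0.4951, -0.0816, 0.0898]
tcp_rot: [0.996, -0.09, 0.0, 0.0]
ft_force: [-0.7, -1.0, -0.0]
width: 0.0002
grip_force: 0.1
```

```bash
python3 -m crank '{"claw":[0,0,0,0,0],"linear":[[0,0,0.1],[0,0,0.1],[0,0,0.1],[0,0,0.1],[0,0,0]],"dr":[[0,0,0],[0,0,0],[0,0,0],[0,0,0],[0,0,0]]}' 40
```

```text
t: 20.25
tool_pos: [0.4952, -0.082, 0.0863]
tcp_rot: [0.996, -0.09, 0.0, 0.0]
ft_force: [-0.4, -0.7, 5.5]
width: 0.0001
grip_force: 2.6
```

```bash
python3 -m crank '{"claw":[0,0,0,0,0],"linear":[[0,0,0.1],[0,0,0.05],[0,0,0.05],[0,0,0.05],[0,0,0]],"dr":[[0,0,0],[0,0,0],[0,0,0],[0,0,0],[0,0,0]]}' 40
```

```text
t: 20.75
tool_pos: [0.4949, -0.0821, 0.0846]
tcp_rot: [0.996, -0.09, 0.0, 0.0]
ft_force: [-2.4, -0.2, 16.7]
width: -0.0001
grip_force: 8.0
```

```bash
python3 -m crank '{"claw":[0,0,0,0,0],"linear":[[0,0,0.05],[0,0,0.05],[0,0,0.03],[0,0,0],[0,0,0]],"dr":[[0,0,0],[0,0,0],[0,0,0],[0,0,0],[0,0,0]]}' 40
```

```text
t: 21.25
tool_pos: [0.4948, -0.0821, 0.0843]
tcp_rot: [0.996, -0.09, 0.001, 0.0]
ft_force: [-5.1, 0.3, 27.9]
width: -0.0
grip_force: 13.9
```

```bash
python3 -m crank '{"claw":[0,0,0,0,0],"linear":[[0,0,-0.3],[0,0,-0.7],[0,0,-1.5],[0,0,-2.5],[0,0,-3]],"dr":[[0,0,0],[0,0,0],[0,0,0],[0,0,0],[0,0,0]]}' 40
python3 -m crank '{"claw":[0,0,0,0,0],"linear":[[0,0,0],[0,0,0],[0,0,0],[0,0,0],[0,0,0]],"dr":[[0,0,0],[0,0,0],[0,0,0],[0,0,0],[0,0,0]]}' 40
python3 - <<'E'
from w import *
s=imaging.read_camera("side")
for c in blobs(s,(0,190,120),(6,255,255),(305,240,340,300)):print(cv2.boundingRect(c))
cv2.imwrite("pics/p7.png",cv2.resize(s[240:340,270:370],None,fx=5.5,fy=5.5))
E
```

```text
t: 21.75
tool_pos: [0.4943, -0.0813, 0.1621]
tcp_rot: [0.996, -0.09, -0.001, -0.0]
ft_force: [-0.1, -0.8, -0.3]
width: 0.0003
grip_force: 0.0
t: 22.25
tool_pos: [0.4946, -0.0815, 0.1612]
tcp_rot: [0.996, -0.09, -0.001, 0.0]
ft_force: [0.1, -0.5, 0.3]
width: -0.0001
grip_force: 0.0
(314, 273, 12, 17)
```

View pics/p7.png

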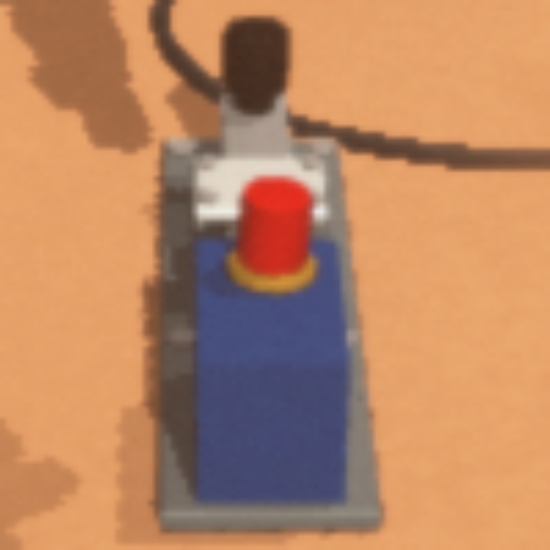

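The collar sits flush on the fork at side (319.5,289), with the pin upright and the robot clear of it. Handing in.

```bash
python3 -c "
from rig import workorder
print(workorder.sign_off())"
```

```text
the job is handed in; nothing more can be done
None
```

The pin is through the fork and the bar's eye, its collar flush on the fork in the last picture, and the job was handed in at about 22 s; the sign-off returned no verdict.

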